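Set out the shock absorber parts for the rebuild

ROBOT

A 6-joint arm with a two-finger parallel gripper is mounted at the origin on the work surface. World frame = base frame: x ahead of the robot, y to its left, z up, the work surface at z = 0. Lengths are in m, angles in rad, forces in N, time in s.
With the tool pointing down it reaches from about 0.325 to 0.85 m from the base axis. Payload 4.4 kg.
Tool frame: the origin (TCP) lies at the very end of the fingers, on their centre line; the grasp point (between the pads) lies 19 mm behind it; z points along the fingers, y is the line along which they close (so a half turn about z gives the same grasp; the last joint's range is limited). The gripper opens to 94 mm and grips with 3 to 60 N. Pads are 16 mm wide; open, the fingers measure 119 mm over their backs; the gripper's body (75 mm by 177 mm) begins 78 mm behind the grasp point.
Start: joints at [0.958, 0.207, 1.542, -0, 1.393, -0.15], TCP at [0.257, 0.515, 0.205] pointing down, gripper open.
Joint ranges: [-2.73, 2.73], [-0.86, 2.22], [0.23, 2.46], [-1.11, 4.25], [0.08, 2.63], [-2.82, 2.82]. Speed limits (rad/s): [2.79, 2.79, 3.14, 3.14, 3.14, 3.14].

INTERFACE

Orientations are given as a unit quaternion [x, y, z, w].
In Python, from rig import bot gives the robot as it stands.
- The arm moves only by the tool run_rows, called as name(argument=value, ...) on one line, values as JSON. Schema: {"type":"object","properties":{"steps":{"type":"object","properties":{"increments":{"type":"array","items":{"type":"array","items":{"type":"number"},"minItems":7,"maxItems":7},"minItems":1,"maxItems":10}},"additionalProperties":false,"required":["increments"]},"grip_force":{"type":"number"},"only":{"type":"string"},"quiet":{"type":"boolean"},"lines":{"type":"string"}},"required":["steps"],"additionalProperties":false}. steps is an object whose key "increments" holds a list of rows, 1 to 10 of them, each of 7 numbers: a rotation vector rx, ry, rz in shares of 120 degrees (1.0 is 120 degrees), then dx, dy, dz in shares of the most that a row can go, 1 being 50 mm, then the opening from 0.0 (shut) to 1.0 (fully open); each row shifts and turns the commanded pose from where the row before left it, along the tool's axes as they then stand; what a row does not reach is not made up. A row lasts 1/10 s, in which the tool goes at most 0.05 m and 0.15 rad, less where a joint would pass 70% of its speed; a pose out of reach is approached as far as the arm can. The fingers move at their own pace and stop on an object; grip_force is the grip in N (left out, the last holds). Time passes only in rows, so rows that do not move let the fingers close. The tool returns the time, the measured TCP pose, the force, the opening and the grip force at its end. only (a regular expression) keeps the lines of the reply that match it, lines (a string "A,B") keeps lines A to B, and quiet returns only ok. No shift or turn number may pass 1 either way. Input that does not fit is refused with a message, and nothing moves.
- bot.observe(): the state, without advancing time (a new reading comes with each control period).
- bot.get_image(name): name is "scene" or "top" or "wrist"; returns the picture (420x560x3 uint8, blue, green, red); there is no depth.
- bot.calibration(name): a dict with "K" (3x3 intrinsics, pixels), "extrinsics" (4x4, takes a point from world to camera coordinates). Camera axes: x right, y down, z forward; pixel columns grow to the right and rows downward; lengths in m; the calibration is good to about 2 mm. A picture is of the moment at which its call begins: read the wrist's pose just before it. calibration takes no time and is no camera call; for the wrist camera it gives the pose at the moment of the call.
- bot.close_job(): hands the job in; it is judged then, once.
The state is a dict: "clock": time; "joints": joint angles; "qvel": joint speeds; "tau": joint torques, N m; "eef_pos": TCP position; "tcp_rot": TCP orientation; "force": force on the tool from outside, world axes, zero at the start; "moment": the same for the moment, N m; "finger_gap": opening from 0.0 (shut) to 1.0 (fully open); "gripper_force": force on a finger pad.
Only numpy, scipy, OpenCV 4.12 (cv2) and the standard library are available. Lean on these libraries where they do the work, as an engineer would, in place of code of your own. Each camera call takes 0.05 s, during which the arm holds its last target. There are 200 camera calls.

TASK

Set the stripped shock absorber out for its rebuild: centre the spring seat ring on the square block and stand the bump stop inside the ring; centre the piston on the round plate and stack the seal head centrally on top of it, flange down; stand the clevis, prongs up, on the base plate midway between the two posts. Leave every part upright, at rest and let go, and do not knock over the oil bottle.

Things in the scene. Friction and masses are not known exactly. Their poses are not given: they have to be found in the camera images.
- seat: Spring seat: flat bare-aluminium ring lying on the bench, outer diameter 60, inner diameter 44, 14 high. Origin: centre of its underside, z up. Loose, about 60 g.
- bumpstop: Bump stop: black rubber plug standing upright, 52 high; foot of diameter 30 up to 12 above the underside, tapering to a straight stem of diameter 24 from 17 to 48 high, bevelled top. Origin: centre of its underside, z up. Loose, about 40 g.
- piston: Piston: short solid steel cylinder, diameter 46, 24 high, flat top with six small dark ports and a black band round its side. Origin: centre of its underside, z up. Loose, about 150 g.
- sealhead: Seal head: aluminium, hat-shaped, standing flange down; flange diameter 50 and 10 high, above it a hub of diameter 30 up to 38 high with a dark bore mark in its flat top. Origin: centre of its underside (flange), z up. Loose, about 120 g.
- clevis: Clevis: aluminium fork standing on its base, prongs up, 50 high. Base 30 (its x) by 40 (its y) by 18 high; two prongs, each 30 (x) by 9 (y), along the outer y sides from 18 to 50 high, with an open gap of 22 between them. The sides facing its x are flat and parallel over the full height, 30 apart. Origin: centre of its underside, z up. Loose, about 140 g.
- block: Square aluminium block 90 x 90, 25 high, flat top, fixed to the bench. Origin: centre of its underside, z up.
- plate: Round steel plate of diameter 90, 12 high, flat top, fixed to the bench. Origin: centre of its underside, z up.
- posts: Dark steel base plate 80 (its x) by 150 (its y), 8 thick, fixed to the bench, with two upright steel posts of diameter 12 at y = -60 and y = +60 (x = 0), tops 53 above the bench. Origin: centre of its underside, midway between the posts, z up.
- oil: Oil bottle: bystander, loose upright grey bottle of diameter 42, 115 high, with a paper label and white cap. Origin: centre of its underside, z up.
Things that resemble listed ones, but are neither listed nor needed, are in the scene too. Leave any blue or orange look-alike of the sealhead alone. What is shaped like the plate but black or green is not meant.

How it is judged:
At the end, for the whole second after the job is handed in: Upright (0.12 rad) and at rest on their supports: seat on block, within 12 mm of centre; bump stop on block inside the ring, within 10 mm of its centre; piston on round plate, within 12 mm; seal head on piston, within 10 mm; clevis on base plate, within 15 mm each way of mid-posts (horizontal distance between seat and block below 0.012 m and z of seat in the frame of block between 0.021 and 0.029 m and horizontal distance between bumpstop and seat below 0.01 m and z of bumpstop in the frame of block between 0.021 and 0.029 m and horizontal distance between piston and plate below 0.012 m and z of piston in the frame of plate between 0.008 and 0.016 m and horizontal distance between sealhead and piston below 0.01 m and z of sealhead in the frame of piston between 0.02 and 0.028 m and x of clevis in the frame of posts between -0.015 and 0.015 m and y of clevis in the frame of posts between -0.015 and 0.015 m and z of clevis in the frame of posts between 0.004 and 0.012 m and angle between each of seat, bumpstop, piston, sealhead, clevis's own z axis and vertical below 0.12 rad and linear speed of each of seat, bumpstop, piston, sealhead, clevis below 0.02 m/s); the robot touches nothing.
It fails at once if the oil bottle is knocked over (angle between oil's own z axis and vertical above 0.6 rad).
It also fails if it takes over 120 s, if anything falls off the work surface, if the arm or the gripper's body presses on something with over 40 N, if the wrist force passes 120 N, or if a joint passes its speed limit or range.

## Working session

There is one attempt and no reset: what is moved stays moved. The work goes in short steps, Python scripts to look and compute and a tool call to move; the robot and the scene stay as the last step left them, time stands still between calls to the robot, and variables do not carry over. Pictures are saved under pics/ and viewed, at most 14 in all, crops included, and the job is handed in when it is done.

```bash
ls; mkdir -p pics
```

Run:
```python
from rig import bot
import cv2
for n in ["top","scene"]:
    cv2.imwrite(f"pics/{n}0.png",bot.get_image(n)); c=bot.calibration(n); print(n,c["K"],c["extrinsics"])
s=bot.observe(); print(s)
```

```text
pics
top [[390.60504485   0.         277.4785499 ]
 [  0.         390.60504485 212.6762892 ]
 [  0.           0.           1.        ]] [[ 0.02724482 -0.9995588  -0.01182941 -0.00341948]
 [-0.99862786 -0.0266862  -0.04505827  0.49020759]
 [ 0.04472271  0.01304078 -0.99891432  0.9854325 ]
 [ 0.          0.          0.          1.        ]]
scene [[467.14962166   0.         284.99203152]
 [  0.         467.14962166 205.65738756]
 [  0.           0.           1.        ]] [[-0.81908519  0.57365135 -0.00485652  0.3914166 ]
 [ 0.46446021  0.65816076 -0.59253787 -0.21926968]
 [-0.33671378 -0.48759465 -0.80552795  1.2165305 ]
 [ 0.          0.          0.          1.        ]]
{'clock': 0.1, 'joints': array([ 9.57519116e-01,  2.07351308e-01,  1.54277025e+00,  1.67125048e-05,
        1.39352442e+00, -1.50495947e-01]), 'qvel': array([-0.00085126, -0.00165218, -0.0025233 ,  0.00072458, -0.00079232,
        0.00103749]), 'tau': array([ 2.17502829e-04, -3.71867359e+01, -2.82292432e+01,  6.99091586e-02,
        3.12017009e-02, -7.29894055e-05]), 'eef_pos': array([0.25628583, 0.51392101, 0.20441693]), 'tcp_rot': array([ 2.29332636e-01,  9.73347568e-01, -9.49640399e-04, -3.90239590e-04]), 'force': array([-0.0126608 , -0.60656174, -0.26497899]), 'moment': array([-0.04267255, -0.03539878,  0.04148181]), 'gripper_force': 0.0, 'finger_gap': 0.9979836612209867}
```

View pics/top0.png

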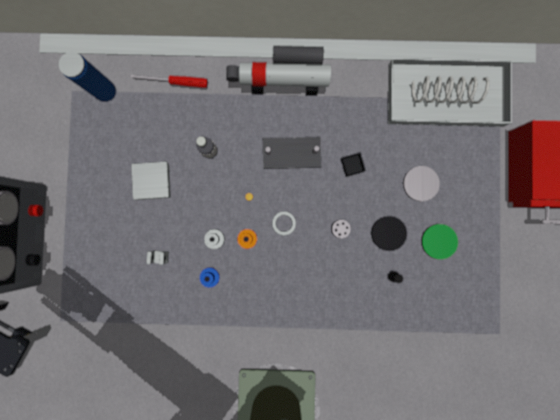

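View pics/scene0.png

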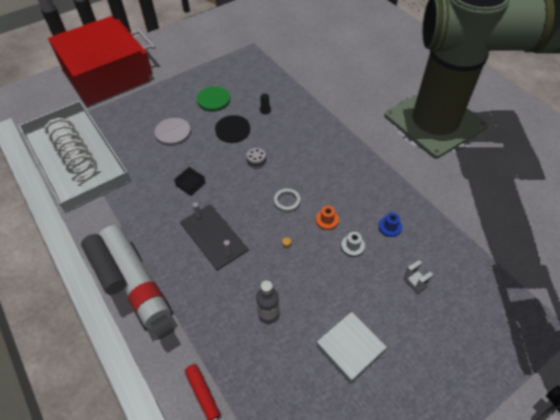

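Top view: the targets are the block (150,181), oil (205,147), posts (292,153), plate (422,184), piston (342,229), bump stop (395,277), seat (284,223), seal head (214,240) and clevis (157,258).
Possible mix-ups:
- **Seal head:** bare (214,240), orange (247,239) or blue (209,277). I choose the bare one.
- **Plate:** light grey (422,184), black (389,234) or green (440,241). I choose the grey one.
- **Bump stop:** the black box (352,165) is not it. I choose (395,277).
- **Seat:** the small orange disc (249,197) is not it.

Next I'll triangulate from both views and make one close crop.

Create h.py:
```python
from rig import bot
import cv2, numpy as np
def ray(cal,uv):
    K,E=cal["K"],cal["extrinsics"]; R,t=E[:3,:3],E[:3,3]
    d=R.T@np.linalg.solve(K,[uv[0],uv[1],1.]); return -R.T@t,d/np.linalg.norm(d)
def onz(cal,uv,z):
    o,d=ray(cal,uv); return o+d*(z-o[2])/d[2]
def tri(rs):
    A=sum(np.eye(3)-np.outer(d,d) for o,d in rs); b=sum((np.eye(3)-np.outer(d,d))@o for o,d in rs)
    p=np.linalg.solve(A,b); return p,max(np.linalg.norm((np.eye(3)-np.outer(d,d))@(p-o)) for o,d in rs)
def blob(im,seed,lo=None,hi=None,r=60):
    """connected blob of grey level lo..hi nearest to the seed: (centroid, area, bbox, contour)"""
    g=cv2.cvtColor(im,cv2.COLOR_BGR2GRAY)
    m=cv2.inRange(g,0 if lo is None else lo,255 if hi is None else hi)
    n,l,s,c=cv2.connectedComponentsWithStats(m)
    best=min((i for i in range(1,n) if s[i,4]>=12),key=lambda i:np.min(np.hypot(*(np.argwhere(l==i)[:,::-1]-seed).T)))
    cn=max(cv2.findContours((l==best).astype('uint8'),cv2.RETR_EXTERNAL,cv2.CHAIN_APPROX_NONE)[0],key=len)
    M=cv2.moments(cv2.convexHull(cn)); ctr=np.array([M["m10"],M["m01"]])/M["m00"]
    return ctr,s[best,4],s[best,:4],cn
```

Run:
```python
from h import *
T=cv2.imread("pics/top0.png");S=cv2.imread("pics/scene0.png")
ct,cs=bot.calibration("top"),bot.calibration("scene")
L=dict(seat=((284,213),(276,200),130,None),piston=((342,222),(257,151),130,None),plate=((422,184),(173,131),130,None),block=((150,181),(352,346),140,None),
 postL=((274,150),(196,206),100,None),postR=((317,149),(227,243),100,None),base=((292,160),(213,225),None,68),bump=((395,277),(265,103),None,50),seal=((214,232),(352,237),130,None),clevis=((162,258),(415,275),140,None))
for k,(a,b,lo,hi) in L.items():
    A=blob(T,a,lo,hi);B=blob(S,b,lo,hi)
    p,e=tri([ray(ct,A[0]),ray(cs,B[0])]); print(k,A[0].round(1),A[1],B[0].round(1),B[1],p.round(4),'err',round(e,4),'r',round(np.hypot(*p[:2]),3))
a=[cv2.resize(T[y-25:y+25,x-33:x+33],(396,300),interpolation=cv2.INTER_CUBIC) for x,y in((214,240),(157,258),(422,184),(395,277))]
cv2.imwrite("pics/crop1.png",np.vstack([np.hstack(a[:2]),np.hstack(a[2:])]))
```

```text
seat [283.5 222.9] 266 [286.7 198.4] 196 [ 0.4657 -0.0074  0.0142] err 0.0018 r 0.466
piston [341.4 228.7] 246 [256.3 152.4] 47 [ 0.4543 -0.151   0.032 ] err 0.0009 r 0.479
plate [421.7 183.1] 985 [171.8 129.6] 624 [ 0.5769 -0.3566  0.0115] err 0.0017 r 0.678
block [149.4 180.1] 1230 [351.3 344.6] 2349 [0.565  0.3363 0.0225] err 0.0015 r 0.658
postL [267.5 148.8] 28 [194.4 203.6] 38 [0.651  0.0179 0.1662] err 0.0329 r 0.651
postR [316.5 147.8] 27 [226.3 242.1] 23 [ 0.6456 -0.0665 -0.0678] err 0.0392 r 0.649
base [313.6 151.6] 16 [213.4 236.3] 2176 [ 0.6497 -0.0736 -0.0583] err 0.017 r 0.654
bump [394.5 276.5] 118 [264.7 104.1] 159 [ 0.3399 -0.2865  0.0259] err 0.0016 r 0.445
seal [213.5 238.8] 300 [352.9 243.3] 274 [0.4204 0.1695 0.0145] err 0.0016 r 0.453
clevis [158.3 257.5] 100 [419.5 276.7] 137 [0.3684 0.3071 0.0223] err 0.0005 r 0.48
```

View pics/crop1.png

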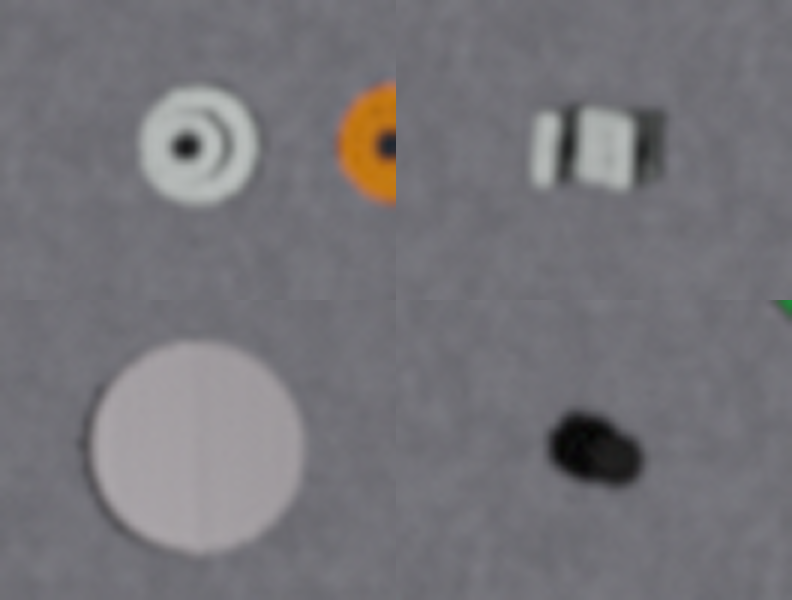

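The crop shows the bare-aluminium seal head (not the orange one), the clevis with its prong gap along world y, the pale plate and the black bump stop, so the choices hold. First I'll square the tool (y along world +x) and move over the clevis.

Careful with the scale: shifts go in shares of 50 mm and turns go in shares of 120 degrees. That gives: 0.1384 rad / 2.0944 = 0.0661.

run_rows(steps={"increments":[[0,0,0.0661,0,0,0,0.8],[0,0,0.0661,0,0,0,0.8],[0,0,0.0661,0,0,0,0.8],[0,0,0.0661,0,0,0,0.8],[0,0,0.0661,0,0,0,0.8],[0,0,0.0661,0,0,0,0.8],[0,0,0.0661,0,0,0,0.8],[0,0,0.0661,0,0,0,0.8],[0,0,0,0,0,0,0.8]]}, grip_force=20)

```text
clock: 1.0
eef_pos: [0.2565, 0.5142, 0.2048]
tcp_rot: [0.707, 0.707, -0.001, 0.0]
force: [-0.7, -0.9, -0.7]
finger_gap: 0.801
gripper_force: 0.0
```

run_rows(steps={"increments":[[0,0,0,-0.6,0.36,0,0.8],[0,0,0,-0.8,0.4,0,0.8],[0,0,0,-0.8,0.4,0,0.8],[0,0,0,-0.8,0.4,0,0.8],[0,0,0,-0.8,0.4,0,0.8],[0,0,0,-0.4,0.28,0,0.8],[0,0,0,0,0,0,0.8],[0,0,0,0,0,0,0.8]]})

```text
clock: 1.8
eef_pos: [0.3688, 0.3046, 0.2053]
tcp_rot: [0.707, 0.708, -0.0, -0.0]
force: [-0.4, 0.7, -1.1]
finger_gap: 0.799
gripper_force: 0.0
```

Run:
```python
from h import *
c=bot.calibration("wrist"); s=bot.observe(); cv2.imwrite("pics/w1.png",bot.get_image("wrist"))
E=c["extrinsics"];print(c["K"],-E[:3,:3].T@E[:3,3],E[:3,:3].round(3),s["eef_pos"],s["tcp_rot"])
```

```text
[[344.23575829   0.         277.55764621]
 [  0.         344.23575829 207.76154742]
 [  0.           0.           1.        ]] [0.3692478  0.37853636 0.38557136] [[ 1.     0.001 -0.001]
 [ 0.001 -0.967  0.255]
 [-0.    -0.255 -0.967]] [0.36878308 0.30460774 0.20534302] [ 7.06700405e-01  7.07512800e-01 -3.45144213e-05 -4.16341752e-04]
```

View pics/w1.png

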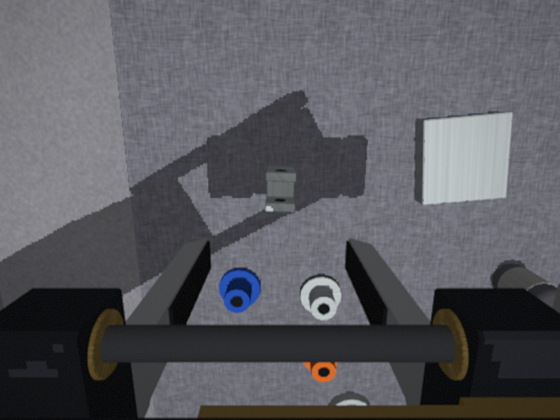

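The wrist view shows the clevis at (280,190) nearly square with the tool, the seal head at (320,297) and the block at (465,158). I'll measure the clevis edges and yaw, the block and the seal head bore, with a height check against the top view.

Run:
```python
from h import *
W=cv2.imread("pics/w1.png");T=cv2.imread("pics/top0.png");c=bot.calibration("wrist");ct=bot.calibration("top")
crop=W[155:225,245:315]; cv2.imwrite("pics/cl.png",cv2.resize(crop,(560,560),interpolation=cv2.INTER_CUBIC))
g=cv2.cvtColor(W,cv2.COLOR_BGR2GRAY)
print(g[168:214:3,258:304:3])
A=blob(W,(465,158),140);r=cv2.minAreaRect(A[3]);bx=cv2.boxPoints(r);print('block',A[0],r)
print(np.array([onz(c,p,.025) for p in bx]).round(4)); print(onz(c,A[0],.025), onz(ct,blob(T,(150,181),140)[0],.025),'tri',tri([ray(c,A[0]),ray(ct,blob(T,(150,181),140)[0])]))
b=blob(W[290:318,308:338],(15,18),None,60);u=b[0]+(308,290);a=blob(T[232:248,206:222],(6,8),None,90);v=a[0]+(206,232)
print('bore',u,b[1],v,a[1],tri([ray(c,u),ray(ct,v)]),onz(c,u,.038),onz(ct,v,.038))
```

```text
[[ 66  59  65  66  73  74  71  70  75  75  77  79  69  68  66  73]
 [ 65  65  62  74  76  76  62  51  50  50  74  72  73  66  59  66]
 [ 63  65  65 106 105 110 107 107 111 114 111 110 109  62  60  64]
 [ 60  62  61 104 103 106 109 105 105 110 113 110 111  62  61  68]
 [ 64  67  63  94 100  94  97  97  97 100 106 106 107  63  63  72]
 [ 63  66  61  91 107 102 107 107 104 106 102 106  72  63  59  69]
 [ 63  64  63  93 107 102 105 106 103 105 103 104  67  60  62  66]
 [ 63  62  60  91 106 103 105 105 103 105 102 103  68  64  64  64]
 [ 59  61  60  93 106 102 107 107 104 105 102 104  67  61  67  67]
 [105 114 116  93 105 100 106 105 102 104 102 104  69  66  68  69]
 [117 121 124  72  72  73  61  55  65  73  75  74  65  59  67  71]
 [115 118 115  70  71  71  57  50  42  67  75  75  68  68  68  67]
 [112 123 121 101 103 107 102 105 107 105 101  98  90  63  63  63]
 [111 121 114 198 188 109 105 102 107 112 109 109  98  62  56  73]
 [111 114  74 178 182 122 103  99 102 105 107 107  90  72  99 113]
 [ 70  68  68  64  63  60  62  64  65  64  70  81 102 120 113 118]]
block [466.12410933 158.02648521] ((467.4390869140625, 158.147216796875), (85.99518585205078, 95.1860580444336), 85.91438293457031)
[[0.5099 0.3778 0.025 ]
 [0.6049 0.3846 0.025 ]
 [0.6271 0.2959 0.025 ]
 [0.5259 0.2881 0.025 ]]
[0.56539434 0.33812733 0.025     ] [0.5635531  0.33640127 0.025     ] tri (array([0.56445971, 0.33737166, 0.02480633]), np.float64(0.0012007093198447526))
bore [323.14184397 308.43262411] 81 [211.5 239. ] 12 (array([0.4198172 , 0.17094723, 0.04014382]), np.float64(0.0005370419947768165)) [0.42066172 0.16977001 0.038     ] [0.41923526 0.17121401 0.038     ]
```

View pics/cl.png

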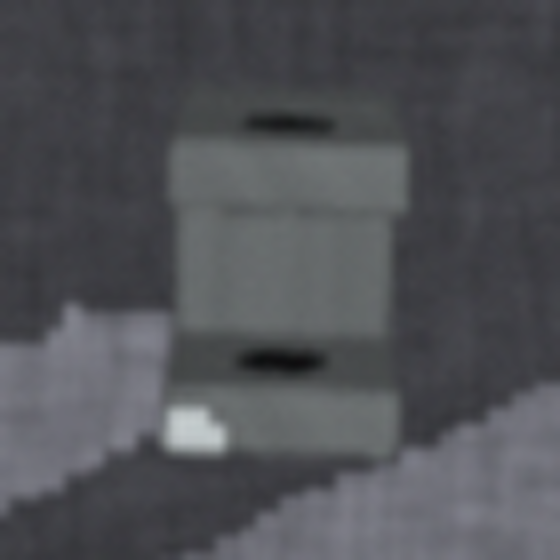

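The crop shows the clevis prong tops centred at about pixel (281,176.6) and (280.1,207.5), with hardly any yaw. I'll put them on a plane and check the height against the top view.

Run:
```python
from h import *
W=cv2.imread("pics/w1.png");T=cv2.imread("pics/top0.png");c=bot.calibration("wrist");ct=bot.calibration("top")
p,q=[onz(c,u,.05) for u in((281,176.6),(280.1,207.5))];print(p,q,(p+q)/2,np.hypot(*(p-q)[:2]))
# prong tops in the top view from crop1: cell(396..,0) 6x at origin (157-33,258-25)
a=(124+(546-396)/6,233+150/6);b=(124+(608-396)/6,233+148/6)
print(onz(ct,a,.05),onz(ct,b,.05))
print('h',tri([ray(c,(281,176.6)),ray(ct,a)]))
print(bot.observe()['eef_pos'])
```

```text
[0.37214468 0.32232796 0.05      ] [0.37138894 0.29086842 0.05      ] [0.37176681 0.30659819 0.05      ] 0.03146861112825942
[0.36895424 0.32068769 0.05      ] [0.37047886 0.29534354 0.05      ]
h (array([0.37047843, 0.32167426, 0.04793488]), np.float64(0.0017134616723226525))
[0.3684573  0.30512832 0.2053343 ]
```

The clevis is at (0.371, 0.3065), with top height 48 mm and prong spacing 31 mm, both matching the text. The 16 mm pads would slip into the 22 mm gap if closed along x, so I'll grip the outer y faces instead. That means a quarter turn, with posts clearance kept by a partial opening.

To row units: -0.1428 rad / 2.0944 = -0.0682.

run_rows(steps={"increments":[[0,0,-0.0682,0,0,0,0.8],[0,0,-0.0682,0,0,0,0.8],[0,0,-0.0682,0,0,0,0.8],[0,0,-0.0682,0,0,0,0.8],[0,0,-0.0682,0,0,0,0.8],[0,0,-0.0682,0,0,0,0.8],[0,0,-0.0682,0,0,0,0.8],[0,0,-0.0682,0,0,0,0.8],[0,0,-0.0682,0,0,0,0.8],[0,0,-0.0682,0,0,0,0.8]]})

```text
clock: 2.85
eef_pos: [0.3678, 0.3061, 0.2053]
tcp_rot: [0.066, 0.998, 0.0, -0.0]
force: [0.8, -0.5, -0.6]
finger_gap: 0.802
gripper_force: 0.0
```

run_rows(steps={"increments":[[0,0,-0.0682,0,0,0,0.8],[0,0,0,0,0,0.8,0.8],[0,0,0,-0.05,0.03,0.4,0.8],[0,0,0,0,0,0,0.8]]})

```text
clock: 3.25
eef_pos: [0.368, 0.306, 0.1421]
tcp_rot: [-0.002, 1.0, -0.002, -0.003]
force: [0.4, -0.3, 0.2]
finger_gap: 0.804
gripper_force: 0.0
```

Run:
```python
from h import *
c=bot.calibration("wrist");s=bot.observe();cv2.imwrite("pics/w2.png",bot.get_image("wrist"));np.savez("w2.npz",**c)
print(s["eef_pos"],s["tcp_rot"])
```

```text
[0.36802268 0.30601403 0.14208762] [-0.00205521  0.99999076 -0.00167322 -0.00338436]
```

View pics/w2.png

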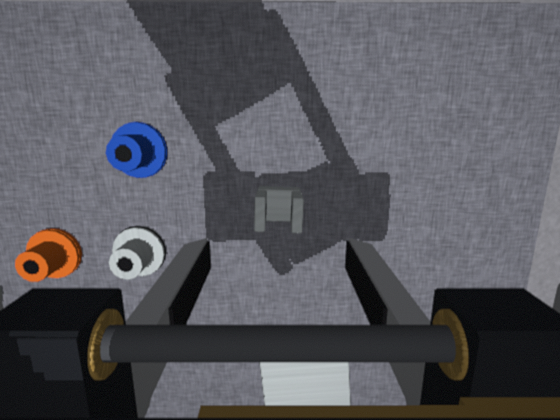

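This closer view shows the clevis prong tops at about (260.5,213) and (297,214), centred between the fingers. I'll measure them on the 50 mm plane.

Run:
```python
from h import *
c=np.load("w2.npz");W=cv2.imread("pics/w2.png");g=cv2.cvtColor(W,cv2.COLOR_BGR2GRAY)
m=cv2.inRange(g,85,140);m[:, :252]=0;m[:,306:]=0;m[:185]=0;m[236:]=0
n,l,s,ce=cv2.connectedComponentsWithStats(m);print([ (s[i],ce[i].round(1)) for i in range(1,n) if s[i,4]>40])
for u in((260.5,213),(297,214)):print(onz(c,u,.05))
```

```text
[(array([266, 189,  27,  32, 754], dtype=int32), array([278.4, 204.7])), (array([254, 197,  11,  35, 352], dtype=int32), array([259.4, 214. ])), (array([292, 198,  11,  36, 354], dtype=int32), array([297.1, 215.2]))]
[0.37019928 0.29164784 0.05      ]
[0.37089694 0.32163979 0.05      ]
```

To row units: 0.045 m is 0.9, -0.003 m is -0.06.

run_rows(steps={"increments":[[0,0,0,-0.06,0,0.8,0.8],[0,0,0,0,0,0.9,0.8],[0,0,0,0,0,0.6,0.8],[0,0,0,0,0,0.3,0.8],[0,0,0,0,0,0,0.4],[0,0,0,0,0,0,0.2],[0,0,0,0,0,0,0.2],[0,0,0,0,0,0,0.2]]}, grip_force=25)

```text
clock: 4.1
eef_pos: [0.3759, 0.3071, 0.0172]
tcp_rot: [-0.001, 1.0, 0.001, 0.002]
force: [0.2, -0.2, -0.9]
finger_gap: 0.499
gripper_force: 0.0
```

Run:
```python
from h import *
# post tops & base plate from the two fixed views
T=cv2.imread("pics/top0.png");S=cv2.imread("pics/scene0.png")
cv2.imwrite("pics/posts.png",np.hstack([cv2.resize(T[125:180,255:330],(400,293),interpolation=cv2.INTER_CUBIC),cv2.resize(S[195:275,170:255],(311,293),interpolation=cv2.INTER_CUBIC)]))
```

```text
(no output)
```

View pics/posts.png

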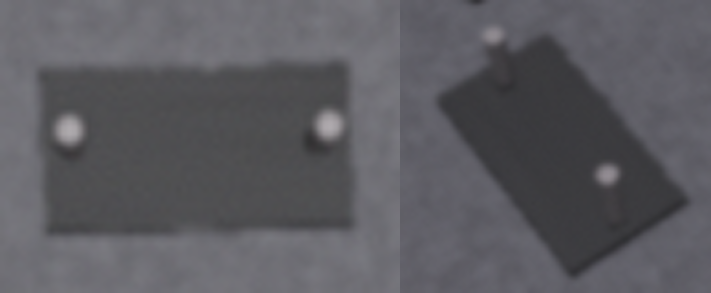

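Post tops are at (267.5,149) and (316.3,148.2) in top, and (195,204.4) and (226.2,242.4) in scene.

run_rows(steps={"increments":[[0,0,0,0,0,0,0.2],[0,0,0,0,0,0,0.2],[0,0,0,0,0,0,0.2],[0,0,0,0,0,0,0.2]]})

```text
clock: 4.5
eef_pos: [0.3754, 0.3067, 0.0168]
tcp_rot: [-0.0, 1.0, 0.001, 0.001]
force: [-1.0, -0.4, 6.7]
finger_gap: 0.427
gripper_force: 24.9
```

Run:
```python
from h import *
ct,cs=bot.calibration("top"),bot.calibration("scene")
P=[]
for a,b in(((267.5,149),(195,204.4)),((267.5,149),(226.2,242.4)),((316.3,148.2),(195,204.4)),((316.3,148.2),(226.2,242.4))):
    print(tri([ray(ct,a),ray(cs,b)]),onz(ct,a,.053),onz(cs,b,.053))
```

```text
(array([0.65064209, 0.01810388, 0.16365494]), np.float64(0.03253155776686987)) [0.64448096 0.03809991 0.053     ] [ 0.65280724 -0.08388036  0.053     ]
(array([0.64586132, 0.03722763, 0.05281886]), np.float64(0.001587793814529872)) [0.64448096 0.03809991 0.053     ] [0.64714393 0.03630743 0.053     ]
(array([ 0.651211  , -0.08295981,  0.05243313]), np.float64(0.0019187764863086833)) [ 0.64943698 -0.08184767  0.053     ] [ 0.65280724 -0.08388036  0.053     ]
(array([ 0.64539378, -0.06656683, -0.06981308]), np.float64(0.03865738310596105)) [ 0.64943698 -0.08184767  0.053     ] [0.64714393 0.03630743 0.053     ]
```

The grip is good: opening 0.427 = 40 mm, 25 N. The posts' midpoint is (0.6485,-0.0229), with spacing 120 mm and height 53 mm, as described. I'll lift and carry.

run_rows(steps={"increments":[[0,0,0,0,0,-0.6,0.2],[0,0,0,0,0,-0.9,0.2],[0,0,0,0,0,-0.9,0.2],[0,0,0,0,0,-0.4,0.2],[0,0,0,-0.4,-0.46,0,0.2],[0,0,0,-0.6,-0.7,0,0.2],[0,0,0,-0.6,-0.7,0,0.2],[0,0,0,-0.6,-0.7,0,0.2],[0,0,0,-0.6,-0.7,0,0.2],[0,0,0,-0.6,-0.7,0,0.2]]})

```text
clock: 5.5
eef_pos: [0.5449, 0.1066, 0.155]
tcp_rot: [-0.0, 1.0, 0.0, -0.0]
force: [1.2, 0.6, -1.3]
finger_gap: 0.426
gripper_force: 24.9
```

run_rows(steps={"increments":[[0,0,0,-0.6,-0.7,0,0.2],[0,0,0,-0.6,-0.7,0,0.2],[0,0,0,-0.6,-0.7,0,0.2],[0,0,0,-0.4,-0.52,0,0.2],[0,0,0,0,0,0,0.2],[0,0,0,0,0,0,0.2],[0,0,0,0,0,0,0.2]]})

```text
clock: 6.2
eef_pos: [0.6535, -0.0217, 0.1547]
tcp_rot: [-0.001, 1.0, 0.0, -0.001]
force: [-0.0, -0.2, -1.0]
finger_gap: 0.423
gripper_force: 24.9
```

Run:
```python
from h import *
c=bot.calibration("wrist");s=bot.observe();cv2.imwrite("pics/w3.png",bot.get_image("wrist"));np.savez("w3.npz",**c)
print(s["eef_pos"],s["tcp_rot"])
```

```text
[ 0.65353113 -0.0216772   0.15472207] [-7.46217479e-04  9.99999197e-01  3.70785617e-04 -9.55325665e-04]
```

View pics/w3.png

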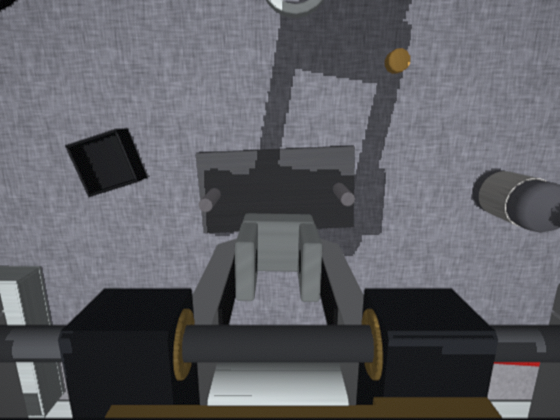

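The clevis is held upright over the base plate, with post tops at about (206,205) and (347,199). I'll check those with the ray cast and lower at the same time: 0.155 to 0.026.

Run:
```python
from h import *
c=np.load("w3.npz")
p,q=[onz(c,u,.053) for u in((206,205),(347,199))];print(p,q,(p+q)/2)
```

```text
[ 0.65182498 -0.08212384  0.053     ] [0.646454   0.03677535 0.053     ] [ 0.64913949 -0.02267425  0.053     ]
```

run_rows(steps={"increments":[[0,0,0,0,0,0.7,0.2],[0,0,0,0,0,0.8,0.2],[0,0,0,0,0,0.5,0.2],[0,0,0,0,0,0.28,0.2],[0,0,0,0,0,0.2,0.2],[0,0,0,0,0,0.06,0.2],[0,0,0,0,0,0,0.2],[0,0,0,0,0,0,0.2]]})

```text
clock: 7.05
eef_pos: [0.6561, -0.0228, 0.0302]
tcp_rot: [-0.0, 1.0, -0.0, 0.002]
force: [0.4, -0.7, -1.3]
finger_gap: 0.424
gripper_force: 24.9
```

To row units: 0.002 m is 0.04, 0.001 m is 0.02.

run_rows(steps={"increments":[[0,0,0,0,0,0.04,0.2],[0,0,0,0,0,0.04,0.2],[0,0,0,0,0,0.02,0.2],[0,0,0,0,0,0,0.2],[0,0,0,0,0,0,0.2]]})

```text
clock: 7.55
eef_pos: [0.6553, -0.0229, 0.0248]
tcp_rot: [-0.0, 1.0, -0.0, 0.001]
force: [-2.0, -0.2, 5.2]
finger_gap: 0.425
gripper_force: 24.9
```

run_rows(steps={"increments":[[0,0,0,0,0,0,0.6],[0,0,0,0,0,0,0.6],[0,0,0,0,0,0,0.6],[0,0,0,0,0,-0.4,0.6],[0,0,0,0,0,-0.8,0.6],[0,0,0,0,0,-0.9,0.6],[0,0,0,0,0,-0.6,0.6],[0,0,0,0.6,0.1,0,0.85],[0,0,0,0.8,0.1,0,0.85],[0,0,0,0.8,0.1,0,0.85]]})

```text
clock: 8.55
eef_pos: [0.5436, -0.0077, 0.1584]
tcp_rot: [-0.0, 1.0, -0.0, 0.0]
force: [-0.1, -0.6, 0.7]
finger_gap: 0.817
gripper_force: 0.0
```

run_rows(steps={"increments":[[0,0,0,0.8,0,0,0.85],[0,0,0,0.6,0,0,0.85],[0,0,0,0.2,0,0,0.85],[0,0,0,0,0,0,0.85],[0,0,0,0,0,0,0.85],[0,0,0,0,0,0,0.85]]})

```text
clock: 9.15
eef_pos: [0.4662, -0.0081, 0.1588]
tcp_rot: [-0.0, 1.0, -0.0, 0.001]
force: [1.3, 0.5, -0.7]
finger_gap: 0.845
gripper_force: 0.0
```

Run:
```python
from h import *
c=bot.calibration("wrist");s=bot.observe();cv2.imwrite("pics/w4.png",bot.get_image("wrist"));np.savez("w4.npz",**c)
cv2.imwrite("pics/s4.png",cv2.resize(bot.get_image("scene")[150:300,120:320],(800,600)))
cv2.imwrite("pics/v4.png",np.vstack([cv2.imread("pics/w4.png")[:290],cv2.resize(cv2.imread("pics/s4.png"),(560,300))]))
print(s["eef_pos"],s["tcp_rot"])
```

```text
[ 0.46624022 -0.00811137  0.15879327] [-3.48521969e-04  9.99999717e-01 -1.05196230e-04  6.57962098e-04]
```

View pics/v4.png

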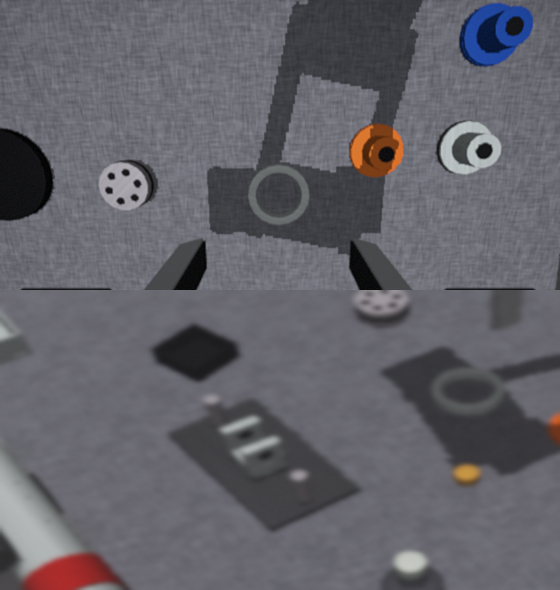

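The clevis stands upright midway between the posts. The wrist view has the seat at (279,194), the piston top at (124,186), the seal head bore at (484,151) and the orange look-alike at (377,152). I'll measure all three.

Run:
```python
from h import *
c=np.load("w4.npz");w1=None;W=cv2.imread("pics/w4.png");g=cv2.cvtColor(W,cv2.COLOR_BGR2GRAY);T=cv2.imread("pics/top0.png");ct=bot.calibration("top")
m=cv2.inRange(g,88,150);m[:150]=0;m[236:]=0;m[:,:235]=0;m[:,325:]=0
m=cv2.morphologyEx(m,cv2.MORPH_OPEN,np.ones((2,2)))
n,l,s,ce=cv2.connectedComponentsWithStats(m);i=1+np.argmax(s[1:,4]);cn=max(cv2.findContours((l==i).astype('uint8'),0,1)[0],key=len)
e=cv2.fitEllipse(cn);print('seat',s[i],e);p=onz(c,e[0],.014);print(p,'top',onz(ct,(283.5,222.9),.014),'diam',np.linalg.norm(onz(c,(e[0][0]-max(e[1])/2,e[0][1]),.014)-onz(c,(e[0][0]+max(e[1])/2,e[0][1]),.014)), tri([ray(c,e[0]),ray(ct,(283.5,222.9))]))
b=blob(W[:290],(124,175),150);e=cv2.fitEllipse(b[3]);print('piston',b[1:3],e,onz(c,e[0],.024),'top',onz(ct,(341.4,228.7),.024),tri([ray(c,e[0]),ray(ct,(341.4,228.7))]))
b=blob(W[140:162,474:495],(10,11),None,60);u=b[0]+(474,140);print('bore',u,b[1],onz(c,u,.038),tri([ray(c,u),ray(ct,(211.2,239))]))
```

```text
seat [ 249  166   61   60 1234] ((279.3359069824219, 195.375732421875), (58.73329162597656, 59.853633880615234), 94.21109008789062)
[ 0.46623654 -0.00646379  0.014     ] top [ 0.46441205 -0.00622949  0.014     ] diam 0.0578889334617043 (array([ 0.46425244, -0.00635494,  0.02271041]), np.float64(0.00015226967620572446))
piston (np.int32(1358), array([ 99, 163,  48,  47], dtype=int32)) ((122.75997161865234, 185.94467163085938), (43.699729919433594, 49.009849548339844), 127.98516845703125) [ 0.45509733 -0.15229194  0.024     ] top [ 0.45360544 -0.15174799  0.024     ] (array([ 0.45399012, -0.15095286,  0.02752113]), np.float64(0.0004885777842480551))
bore [483.8681672  150.50160772] 170 [0.42081347 0.17041942 0.038     ] (array([0.42009416, 0.17207619, 0.03574874]), np.float64(0.0009813492394025712))
```

Heights check within the view noise. Seat (0.4655,-0.0065), piston (0.4545,-0.152), seal head (0.4205,0.1705). I'll go down onto the seat.

To row units: 0.045 m is 0.9, 0.04 m is 0.8.

run_rows(steps={"increments":[[0,0,0,0.02,0.03,0.7,0.85],[0,0,0,0,0,0.9,0.85],[0,0,0,0,0,0.8,0.85],[0,0,0,0,0,0.4,0.85],[0,0,0,0,0,0.14,0.85],[0,0,0,0,0,0,0.85],[0,0,0,0,0,0,0.85]]})

```text
clock: 9.95
eef_pos: [0.4652, -0.0066, 0.0125]
tcp_rot: [-0.0, 1.0, -0.0, 0.001]
force: [-1.0, -0.0, 1.0]
finger_gap: 0.852
gripper_force: 0.0
```

To row units: 0.006 m is 0.12, 0.003 m is 0.06.

run_rows(steps={"increments":[[0,0,0,0,0,0.12,0.85],[0,0,0,0,0,0.06,0.85],[0,0,0,0,0,0,0.7],[0,0,0,0,0,0,0.5],[0,0,0,0,0,0,0.5],[0,0,0,0,0,0,0.5],[0,0,0,0,0,0,0.5],[0,0,0,0,0,0,0.5]]}, grip_force=20)

```text
clock: 10.75
eef_pos: [0.4638, -0.0064, 0.0027]
tcp_rot: [-0.0, 1.0, -0.0, 0.0]
force: [-1.4, 0.1, 1.8]
finger_gap: 0.617
gripper_force: 20.0
```

Gripped (58 mm, 20 N). I'll lift and carry to the block: Δx +0.101, Δy +0.343.

To row units: 0.042 m is 0.84, -0.04 m is -0.8.

run_rows(steps={"increments":[[0,0,0,0,0,-0.6,0.5],[0,0,0,0,0,-0.8,0.5],[0,0,0,0,0,-0.8,0.5],[0,0,0,0,0.4,-0.2,0.5],[0,0,0,-0.2,0.7,0,0.5],[0,0,0,-0.24,0.84,0,0.5],[0,0,0,-0.26,0.84,0,0.5],[0,0,0,-0.26,0.84,0,0.5],[0,0,0,-0.26,0.84,0,0.5],[0,0,0,-0.26,0.84,0,0.5]]})

```text
clock: 11.75
eef_pos: [0.5373, 0.2605, 0.1219]
tcp_rot: [-0.001, 1.0, -0.0, -0.0]
force: [0.2, -0.2, -0.2]
finger_gap: 0.618
gripper_force: 20.0
```

run_rows(steps={"increments":[[0,0,0,-0.26,0.8,0,0.5],[0,0,0,-0.26,0.76,0,0.5],[0,0,0,0,0,0,0.5],[0,0,0,0,0,0.6,0.5],[0,0,0,0,0,0.8,0.5],[0,0,0,0,0,0.2,0.5],[0,0,0,0,0,0,0.5],[0,0,0,0,0,0,0.5],[0,0,0,0,0,0,0.5]]})

```text
clock: 12.65
eef_pos: [0.5652, 0.3372, 0.045]
tcp_rot: [-0.0, 1.0, 0.001, 0.002]
force: [0.8, -0.0, -1.0]
finger_gap: 0.617
gripper_force: 20.0
```

To row units: 0.008 m is 0.16, 0.005 m is 0.1.

run_rows(steps={"increments":[[0,0,0,0.03,0,0.16,0.5],[0,0,0,0,0,0.1,0.5],[0,0,0,0,0,0.06,0.5],[0,0,0,0,0,0.02,0.5],[0,0,0,0,0,0,0.5],[0,0,0,0,0,0,0.5]]})

```text
clock: 13.25
eef_pos: [0.5617, 0.3367, 0.0276]
tcp_rot: [-0.001, 1.0, -0.0, -0.0]
force: [-4.8, -3.1, 10.0]
finger_gap: 0.619
gripper_force: 20.0
```

To row units: -0.045 m is -0.9, -0.03 m is -0.6.

run_rows(steps={"increments":[[0,0,0,0,0,0,0.8],[0,0,0,0,0,0,0.8],[0,0,0,0,0,0,0.8],[0,0,0,0,0,-0.6,0.8],[0,0,0,0,0,-0.9,0.8],[0,0,0,0,0,-0.9,0.8],[0,0,0,0,0,-0.4,0.8],[0,0,0,0,0,0,0.8],[0,0,0,0,0,0,0.8]]})

```text
clock: 14.15
eef_pos: [0.5614, 0.3366, 0.1645]
tcp_rot: [-0.0, 1.0, -0.0, -0.0]
force: [-0.1, -0.3, -0.6]
finger_gap: 0.799
gripper_force: 0.0
```

Run:
```python
from h import *
c=bot.calibration("wrist");s=bot.observe();W=bot.get_image("wrist");cv2.imwrite("pics/w5.png",W);np.savez("w5.npz",**c)
cv2.imwrite("pics/v5.png",W[:300]);print(s["eef_pos"])
```

```text
[0.56144378 0.33656806 0.16450869]
```

View pics/v5.png

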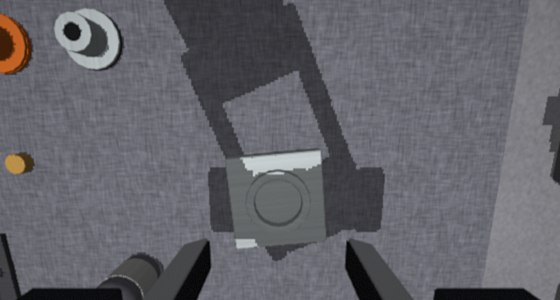

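The ring lies on the block. Its inner circle is at about (277.5,200), and the block's top corners are at (227,158), (321,150), (327,238) and (235,247).

Run:
```python
from h import *
c=np.load("w5.npz")
q=[onz(c,u,.025) for u in((227,158),(321,150),(327,239),(235,247))];print('block',np.mean(q,0),[np.linalg.norm(q[i]-q[i-1]).round(4) for i in range(4)])
W=cv2.imread("pics/w5.png");g=cv2.cvtColor(W,cv2.COLOR_BGR2GRAY);k=np.hstack
sub=cv2.GaussianBlur(g[165:236,240:316],(3,3),0)
h=cv2.HoughCircles(cv2.resize(sub,None,fx=4,fy=4,interpolation=cv2.INTER_CUBIC),cv2.HOUGH_GRADIENT,1,40,param1=40,param2=25,minRadius=70,maxRadius=150)
for x,y,r in h[0][:4]:
    u=(x/4+240,y/4+165);print(u,r/4,onz(c,u,.039),2*r/4/344*(.345-.039))
```

```text
block [0.56448602 0.33638031 0.025     ] [np.float64(0.0879), np.float64(0.0871), np.float64(0.0872), np.float64(0.0912)]
(np.float32(278.625), np.float32(197.125)) 28.75 [0.55843334 0.3374386  0.039     ] 0.05114826
```

Run:
```python
from h import *
g=cv2.cvtColor(cv2.imread("pics/w5.png"),cv2.COLOR_BGR2GRAY)
print(g[196:206,238:318].mean(0).astype(int));print(g[160:246,273:283].mean(1).astype(int))
```

```text
[104 104 104 104 104 105 104  99  96 101 103 103 103 103 102  95  78  86
 102 105 104 104 104 104 104 104 104 104 104 104 104 104 104 104 104 104
 103 104 104 104 103 103 104 103 104 103 103 104 103 103 103 103 104 103
 103 103 103 104 103 103 104 104  96  78  89 102 105 105 105 105 105  99
  95 101 103 103 102 102 102 102]
[203 204 203 202 201 201 199 199 192 151  99 115 176 196 151 110 102 103
  99  94  96 100 102 104 107 107 106 106 105 105 105 105 103 103 104 104
 103 104 103 104 105 104 104 103 102 104 106 105 103 103 103 102 102 104
 104 103 102 102 101 101 101  99  88  75  71  74  89 104 108 105 104 102
 102 100 100 100 100 100 100  99  98  98 100 102  96  77]
```

Run:
```python
from h import *
print(onz(np.load("w5.npz"),(277.8,202.4),.039))
S=cv2.imread("pics/scene0.png");T=cv2.imread("pics/top0.png");cs,ct=bot.calibration("scene"),bot.calibration("top")
# bump stop: hull in top; foot centre on z=0.006 & top on .052 : print ends of the long axis
for im,c,s in((T,ct,(395,277)),(S,cs,(265,103))):
    cn=blob(im,s,None,50)[3][:,0,:].astype(float);r=cv2.minAreaRect(cn.astype('float32'));print(r,cn[:,0].min(),cn[:,0].max(),cn[:,1].min(),cn[:,1].max())
```

```text
[0.56338308 0.33669189 0.039     ]
((394.7000427246094, 276.6000061035156), (14.310833930969238, 9.391485214233398), 26.56505012512207) 388.0 402.0 271.0 281.0
((265.0, 103.5), (19.0, 10.0), 90.0) 260.0 270.0 94.0 113.0
```

Ring at (0.5634,0.3367), about 1 mm off the block centre. Next is the bump stop at about (0.340,-0.2865): dx +0.221, dy −0.623.

To row units: -0.042 m is -0.84, -0.025 m is -0.5.

run_rows(steps={"increments":[[0,0,0,0.2,-0.5,0,0.6],[0,0,0,0.3,-0.84,0,0.6],[0,0,0,0.3,-0.84,0,0.6],[0,0,0,0.3,-0.84,0,0.6],[0,0,0,0.3,-0.84,0,0.6],[0,0,0,0.3,-0.84,0,0.6],[0,0,0,0.3,-0.84,0,0.6],[0,0,0,0.3,-0.84,0,0.6],[0,0,0,0.3,-0.84,0,0.6],[0,0,0,0.3,-0.84,0,0.6]]})

```text
clock: 15.2
eef_pos: [0.4145, -0.0671, 0.1629]
tcp_rot: [-0.001, 1.0, 0.001, -0.002]
force: [0.8, 0.6, 0.7]
finger_gap: 0.6
gripper_force: 0.0
```

run_rows(steps={"increments":[[0,0,0,0.3,-0.84,0,0.6],[0,0,0,0.3,-0.84,0,0.6],[0,0,0,0.3,-0.84,0,0.6],[0,0,0,0.3,-0.84,0,0.6],[0,0,0,0.2,-0.6,0,0.6],[0,0,0,0.12,-0.44,0,0.6],[0,0,0,0,0,0,0.6],[0,0,0,0,0,0,0.6],[0,0,0,0,0,0,0.6]]})

```text
clock: 16.1
eef_pos: [0.341, -0.2847, 0.1641]
tcp_rot: [-0.001, 1.0, 0.001, -0.001]
force: [0.7, -0.7, 0.5]
finger_gap: 0.603
gripper_force: 0.0
```

Run:
```python
from h import *
c=bot.calibration("wrist");s=bot.observe();W=bot.get_image("wrist");cv2.imwrite("pics/w6.png",W);np.savez("w6.npz",**c)
cv2.imwrite("pics/v6.png",W[:300]);print(s["eef_pos"])
```

```text
[ 0.34099297 -0.28468292  0.1640816 ]
```

View pics/v6.png

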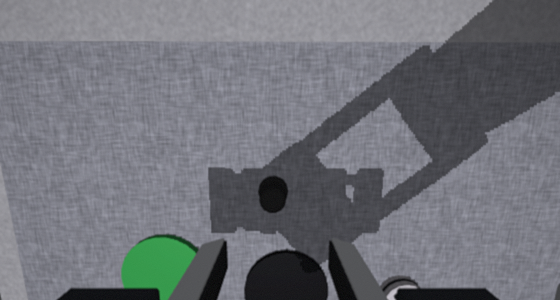

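The bump stop is at (273,194), its foot at the upper end of the blob and its top at the lower end.

Run:
```python
from h import *
c=np.load("w6.npz");W=cv2.imread("pics/w6.png");g=cv2.cvtColor(W,cv2.COLOR_BGR2GRAY)
b=blob(W[:230],(273,194),None,42);cn=b[3][:,0];print(b[1:3])
for r in range(cn[:,1].min(),cn[:,1].max()+1,2):
    x=cn[cn[:,1]==r,0];print(r,x.min(),x.max(),end=' | ')
x,y,w,h=b[2]
# top circle: bottom end; foot circle: upper end
rt=24/2*344/ (.345-.052)/1000/.967
ct=bot.calibration("top")
S=bot.calibration("scene")
lo=cn[cn[:,1]>=y+h-10];hi=cn[cn[:,1]<=y+14]
(e,rad)=cv2.minEnclosingCircle(lo.astype('float32'));(f,rf)=cv2.minEnclosingCircle(hi.astype('float32'))
print('\ntop',e,rad,onz(c,e,.05),'foot',f,rf,onz(c,f,.012))
```

```text
(np.int32(858), array([258, 176,  30,  37], dtype=int32))
176 270 276 | 178 265 280 | 180 263 283 | 182 261 284 | 184 260 285 | 186 259 286 | 188 259 286 | 190 259 287 | 192 258 287 | 194 259 286 | 196 260 286 | 198 260 285 | 200 260 285 | 202 260 284 | 204 261 284 | 206 261 283 | 208 263 281 | 210 265 279 | 212 269 275 | 
top (272.0, 204.0) 12.041694641113281 [ 0.34146256 -0.28932013  0.05      ] foot (273.0, 188.0) 14.14223575592041 [ 0.33475788 -0.28882228  0.012     ]
```

Careful with the scale: shifts go in shares of 50 mm and turns go in shares of 120 degrees. That gives: 0.045 m is 0.9, -0.0035 m is -0.07.

run_rows(steps={"increments":[[0,0,0,0.05,-0.07,0.7,0.6],[0,0,0,0,0,0.9,0.6],[0,0,0,0,0,0.7,0.6],[0,0,0,0,0,0.4,0.6],[0,0,0,0,0,0.2,0.6],[0,0,0,0,0,0,0.6],[0,0,0,0,0,0,0.6]]}, grip_force=10)

```text
clock: 16.85
eef_pos: [0.3397, -0.2903, 0.0213]
tcp_rot: [-0.001, 1.0, -0.001, 0.001]
force: [-0.1, -0.3, 1.2]
finger_gap: 0.603
gripper_force: 0.0
```

To row units: 0.003 m is 0.06, 0.001 m is 0.02.

run_rows(steps={"increments":[[0,0,0,0,0.02,0.06,0.6],[0,0,0,0,0,0,0.4],[0,0,0,0,0,0,0.2],[0,0,0,0,0,0,0.1],[0,0,0,0,0,0,0.1],[0,0,0,0,0,0,0.1],[0,0,0,0,0,0,0.1],[0,0,0,0,0,0,0.1]]}, grip_force=12)

```text
clock: 17.65
eef_pos: [0.3389, -0.2891, 0.0176]
tcp_rot: [-0.0, 1.0, -0.0, 0.0]
force: [0.2, 0.2, 1.7]
finger_gap: 0.255
gripper_force: 11.6
```

Gripped at 24 mm. I'll lift and carry to the ring: dx −0.2245, dy +0.626.

To row units: -0.045 m is -0.9, 0.042 m is 0.84.

run_rows(steps={"increments":[[0,0,0,0,0,-0.6,0.1],[0,0,0,0,0,-0.9,0.1],[0,0,0,0,0,-0.9,0.1],[0,0,0,0,0.2,-0.6,0.1],[0,0,0,-0.2,0.6,0,0.1],[0,0,0,-0.3,0.84,0,0.1],[0,0,0,-0.3,0.84,0,0.1],[0,0,0,-0.3,0.84,0,0.1],[0,0,0,-0.3,0.84,0,0.1],[0,0,0,-0.3,0.84,0,0.1]]})

```text
clock: 18.65
eef_pos: [0.4237, -0.0371, 0.1673]
tcp_rot: [-0.0, 1.0, -0.0, 0.0]
force: [-0.7, -2.2, 0.1]
finger_gap: 0.249
gripper_force: 11.6
```

run_rows(steps={"increments":[[0,0,0,-0.3,0.84,0,0.1],[0,0,0,-0.3,0.84,0,0.1],[0,0,0,-0.3,0.84,0,0.1],[0,0,0,-0.3,0.84,0,0.1],[0,0,0,-0.3,0.84,0,0.1],[0,0,0,-0.3,0.84,0,0.1],[0,0,0,-0.3,0.84,0,0.1],[0,0,0,-0.3,0.8,0,0.1],[0,0,0,-0.39,0.64,0,0.1],[0,0,0,0,0,0,0.1]]})

```text
clock: 19.65
eef_pos: [0.5637, 0.3309, 0.166]
tcp_rot: [-0.002, 1.0, 0.001, -0.0]
force: [0.8, 0.1, -1.2]
finger_gap: 0.252
gripper_force: 11.6
```

run_rows(steps={"increments":[[0,0,0,0,0,0,0.1],[0,0,0,0,0,0,0.1]]})

```text
clock: 19.85
eef_pos: [0.5621, 0.3261, 0.1669]
tcp_rot: [-0.0, 1.0, -0.001, -0.001]
force: [0.0, 0.1, -0.6]
finger_gap: 0.251
gripper_force: 11.6
```

To row units: 0.04 m is 0.8, 0.0106 m is 0.212.

run_rows(steps={"increments":[[0,0,0,-0.026,0.212,0,0.1],[0,0,0,0,0,0.7,0.1],[0,0,0,0,0,0.8,0.1],[0,0,0,0,0,0.4,0.1],[0,0,0,0,0,0.14,0.1],[0,0,0,0,0,0,0.1],[0,0,0,0,0,0,0.1]]})

```text
clock: 20.55
eef_pos: [0.5655, 0.3383, 0.0673]
tcp_rot: [-0.0, 1.0, 0.001, 0.001]
force: [0.4, 0.4, 0.2]
finger_gap: 0.254
gripper_force: 11.6
```

Run:
```python
from h import *
W=bot.get_image("wrist");S=bot.get_image("scene")
cv2.imwrite("pics/v7.png",np.vstack([cv2.resize(W[130:290,180:380],(500,300)),cv2.resize(S[280:400,280:420],(500,300))]));print(bot.observe()["eef_pos"])
```

```text
[0.56581305 0.33853372 0.06789573]
```

View pics/v7.png

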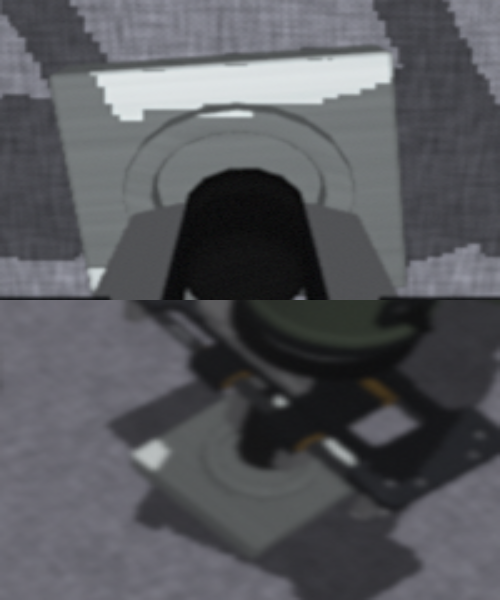

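The bump stop hangs upright over the ring, about 2 mm off. I'll correct that and lower it into the ring.

To row units: 0.007 m is 0.14, -0.0015 m is -0.03.

run_rows(steps={"increments":[[0,0,0,0.02,-0.03,0.14,0.1],[0,0,0,0,0,0.14,0.1],[0,0,0,0,0,0.1,0.1],[0,0,0,0,0,0.08,0.1],[0,0,0,0,0,0.02,0.1],[0,0,0,0,0,0,0.1],[0,0,0,0,0,0,0.1]]})

```text
clock: 21.35
eef_pos: [0.5628, 0.3361, 0.0424]
tcp_rot: [-0.0, 1.0, -0.0, -0.001]
force: [-2.8, -2.4, 6.9]
finger_gap: 0.251
gripper_force: 13.0
```

To row units: -0.045 m is -0.9, -0.042 m is -0.84.

run_rows(steps={"increments":[[0,0,0,0,0,0,0.45],[0,0,0,0,0,0,0.45],[0,0,0,0,0,-0.4,0.45],[0,0,0,0,0,-0.8,0.5],[0,0,0,0,0,-0.9,0.7],[0,0,0,0,-0.4,-0.3,0.7],[0,0,0,0.2,-0.8,0,0.7],[0,0,0,0.2,-0.84,0,0.7],[0,0,0,0.2,-0.84,0,0.7],[0,0,0,0.2,-0.84,0,0.7]]})

```text
clock: 22.35
eef_pos: [0.5227, 0.1489, 0.1612]
tcp_rot: [-0.001, 1.0, -0.0, 0.0]
force: [0.3, -0.3, 0.5]
finger_gap: 0.698
gripper_force: 0.0
```

run_rows(steps={"increments":[[0,0,0,0.2,-0.84,0,0.7],[0,0,0,0.2,-0.84,0,0.7],[0,0,0,0.2,-0.84,0,0.7],[0,0,0,0.2,-0.84,0,0.7],[0,0,0,0.2,-0.84,0,0.7],[0,0,0,0.2,-0.84,0,0.7],[0,0,0,0.16,-0.64,0,0.7],[0,0,0,0,-0.36,0,0.7],[0,0,0,0,0,0,0.7],[0,0,0,0,0,0,0.7]]})

```text
clock: 23.35
eef_pos: [0.4555, -0.1514, 0.1612]
tcp_rot: [0.0, 1.0, 0.0, -0.0]
force: [-0.7, -0.2, -0.4]
finger_gap: 0.702
gripper_force: 0.0
```

Run:
```python
from h import *
c=bot.calibration("wrist");s=bot.observe();W=bot.get_image("wrist");cv2.imwrite("pics/w8.png",W);np.savez("w8.npz",**c);print(s["eef_pos"])
b=blob(W[:240],(275,180),150);print(b[1:3]);e=cv2.fitEllipse(b[3]);p=onz(c,e[0],.024);print(e,p)
c4=np.load("w4.npz");print(tri([ray(c,e[0]),ray(c4,(122.8,185.9))]))
cv2.imwrite("pics/v8.png",np.vstack([W[:300],cv2.resize(bot.get_image("scene")[280:400,280:440],(560,300))]))
```

```text
[ 0.45548657 -0.15141695  0.16120694]Traceback (most recent call last):
  File "<stdin>", line 3, in <module>
  File "h.py", line 16, in blob
    best=min((i for i in range(1,n) if s[i,4]>=12),key=lambda i:np.min(np.hypot(*(np.argwhere(l==i)[:,::-1]-seed).T)))
ValueError: min() iterable argument is empty
```

Run:
```python
from h import *
c=np.load("w8.npz");W=cv2.imread("pics/w8.png");E=c["extrinsics"]
q=c["K"]@(E[:3,:3]@np.array([.4545,-.152,.024])+E[:3,3]);u=(q/q[2])[:2];print(u);x,y=u.astype(int)
sub=W[y-40:y+40,x-40:x+40]
for lo in(80,90):
    b=blob(sub,(40,30),lo);e=cv2.fitEllipse(b[3]);v=np.array(e[0])+(x-40,y-40);print(b[1:3],e,onz(c,v,.024),tri([ray(c,v),ray(np.load("w4.npz"),(122.8,185.9))]))
S=bot.get_image("scene");cs=bot.calibration("scene")
b=blob(S,(352,330),None,45);print(b[0:3]);
E2=cs["extrinsics"]
for z in(.025,.077):
    q=cs["K"]@(E2[:3,:3]@np.array([.5634,.3367,z])+E2[:3,3]);print((q/q[2])[:2])
```

```text
[276.87331522 196.40715775]
(np.int32(1530), array([17, 18, 49, 48], dtype=int32)) ((41.03755569458008, 41.17481994628906), (46.69804000854492, 47.345703125), 99.23967742919922) [ 0.45524445 -0.1518451   0.024     ] (array([ 0.45495027, -0.1518388 ,  0.02492697]), np.float64(7.825764407282286e-05))
(np.int32(1422), array([18, 18, 47, 47], dtype=int32)) ((40.917869567871094, 40.988983154296875), (45.751983642578125, 46.491233825683594), 84.2049560546875) [ 0.45506413 -0.1519582   0.024     ] (array([ 0.4549231 , -0.15195769,  0.02463605]), np.float64(5.348814040318966e-06))
(array([354.2450495 , 338.88778878]), np.int32(214), array([347, 329,  15,  20], dtype=int32))
[353.17583995 343.82951767]
[356.59574961 333.08029334]
```

The piston is at (0.455,-0.152) with top height 24.7 mm from two wrist views. In scene the bump stop blob (354,339) sits where an upright one in the ring should be. I'll grip the piston.

To row units: 0.045 m is 0.9, 0.003 m is 0.06.

run_rows(steps={"increments":[[0,0,0,0.01,-0.01,0.7,0.7],[0,0,0,0,0,0.9,0.7],[0,0,0,0,0,0.8,0.7],[0,0,0,0,0,0.4,0.7],[0,0,0,0,0,0.2,0.7],[0,0,0,0,0,0.06,0.7],[0,0,0,0,0,0,0.7],[0,0,0,0,0,0,0.7]]}, grip_force=25)

```text
clock: 24.25
eef_pos: [0.4565, -0.1527, 0.0099]
tcp_rot: [-0.001, 1.0, -0.001, 0.001]
force: [0.9, 0.4, 0.9]
finger_gap: 0.701
gripper_force: 0.0
```

To row units: 0.004 m is 0.08, 0.002 m is 0.04.

run_rows(steps={"increments":[[0,0,0,0.03,0.01,0.08,0.7],[0,0,0,0,0,0.04,0.7],[0,0,0,0,0,0,0.5],[0,0,0,0,0,0,0.3],[0,0,0,0,0,0,0.3],[0,0,0,0,0,0,0.3],[0,0,0,0,0,0,0.3]]})

```text
clock: 24.95
eef_pos: [0.4536, -0.1518, 0.0025]
tcp_rot: [-0.0, 1.0, -0.0, 0.0]
force: [0.1, 0.2, 0.5]
finger_gap: 0.472
gripper_force: 25.0
```

Gripped. I'll carry it to the plate at (0.577,-0.3566): dx −0.122, dy −0.205, and stop above to measure the plate with the wrist camera.

To row units: -0.045 m is -0.9, -0.036 m is -0.72.

run_rows(steps={"increments":[[0,0,0,0,0,-0.6,0.3],[0,0,0,0,0,-0.9,0.3],[0,0,0,0,0,-0.9,0.3],[0,0,0,-0.3,-0.5,-0.2,0.3],[0,0,0,-0.44,-0.72,0,0.3],[0,0,0,-0.44,-0.72,0,0.3],[0,0,0,-0.44,-0.72,0,0.3],[0,0,0,-0.44,-0.72,0,0.3],[0,0,0,-0.38,-0.72,0,0.3],[0,0,0,0,0,0,0.3]]})

```text
clock: 25.95
eef_pos: [0.5766, -0.3612, 0.1307]
tcp_rot: [0.001, 1.0, -0.001, 0.0]
force: [-1.1, 0.8, -2.0]
finger_gap: 0.474
gripper_force: 25.0
```

run_rows(steps={"increments":[[0,0,0,0,0,0,0.3],[0,0,0,0,0,0,0.3]]})

```text
clock: 26.15
eef_pos: [0.5749, -0.3553, 0.1315]
tcp_rot: [-0.001, 1.0, 0.001, -0.001]
force: [-1.1, 0.5, -2.9]
finger_gap: 0.478
gripper_force: 25.0
```

Run:
```python
from h import *
c=bot.calibration("wrist");s=bot.observe();W=bot.get_image("wrist");cv2.imwrite("pics/w9.png",W);np.savez("w9.npz",**c);print(s["eef_pos"])
cv2.imwrite("pics/v9.png",W[:420])
```

```text
[ 0.57487128 -0.35530954  0.13153839]
```

View pics/v9.png

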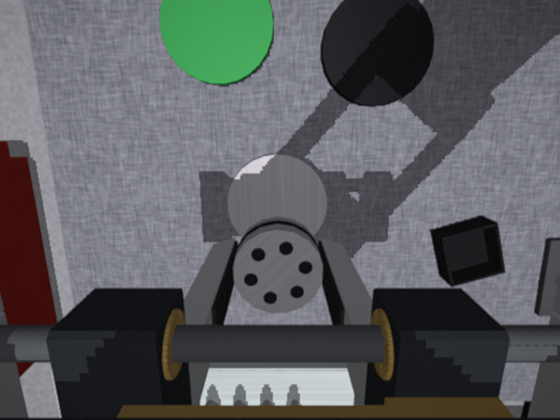

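The piston is level in the grip at (278,270). The plate below spans columns 228–327, with its top edge at row 154 and its centre at about (277.5,203).

Run:
```python
from h import *
c=np.load("w9.npz")
print(onz(c,(277.5,203),.012),onz(c,(228,203),.012)-onz(c,(327,203),.012),'far edge x',onz(c,(277.5,154),.012)[0]+.045,'piston',onz(c,(278,270),.153))
ct=bot.calibration("top");print(onz(ct,(421.7,183.1),.012))
```

```text
[ 0.57575932 -0.35519339  0.012     ] [ 7.36867663e-05 -8.88168310e-02  0.00000000e+00] far edge x 0.5771024514849484 piston [ 0.57545572 -0.35513502  0.153     ]
[ 0.5752423  -0.35525528  0.012     ]
```

run_rows(steps={"increments":[[0,0,0,-0.02,-0.02,0.6,0.3],[0,0,0,0,0,0.8,0.3],[0,0,0,0,0,0.5,0.3],[0,0,0,0,0,0.1,0.3],[0,0,0,0,0,0,0.3],[0,0,0,0,0,0,0.3]]})

```text
clock: 26.8
eef_pos: [0.578, -0.3582, 0.0348]
tcp_rot: [-0.001, 1.0, -0.001, 0.001]
force: [-0.4, 0.1, -1.6]
finger_gap: 0.474
gripper_force: 25.0
```

To row units: 0.007 m is 0.14, 0.001 m is 0.02.

run_rows(steps={"increments":[[0,0,0,0.02,0.02,0.14,0.3],[0,0,0,0,0,0.12,0.3],[0,0,0,0,0,0.08,0.3],[0,0,0,0,0,0.04,0.3],[0,0,0,0,0,0,0.3],[0,0,0,0,0,0,0.3]]})

```text
clock: 27.4
eef_pos: [0.5756, -0.3566, 0.0144]
tcp_rot: [-0.0, 1.0, 0.0, -0.0]
force: [-3.1, 1.5, 4.6]
finger_gap: 0.471
gripper_force: 25.0
```

To row units: -0.045 m is -0.9, -0.03 m is -0.6.

run_rows(steps={"increments":[[0,0,0,0,0,0,0.65],[0,0,0,0,0,0,0.65],[0,0,0,0,0,0,0.65],[0,0,0,0,0,-0.6,0.65],[0,0,0,0,0,-0.9,0.65],[0,0,0,0,0,-0.9,0.65],[0,0,0,0,0,-0.6,0.65],[0,0,0,0,0,0,0.65],[0,0,0,0,0,0,0.65]]})

```text
clock: 28.3
eef_pos: [0.576, -0.3569, 0.1639]
tcp_rot: [-0.0, 1.0, -0.001, 0.001]
force: [-0.1, 0.1, -1.3]
finger_gap: 0.646
gripper_force: 0.0
```

Run:
```python
from h import *
c=bot.calibration("wrist");s=bot.observe();W=bot.get_image("wrist");cv2.imwrite("pics/w10.png",W);np.savez("w10.npz",**c);print(s["eef_pos"])
E=c["extrinsics"];q=c["K"]@(E[:3,:3]@np.array([.5765,-.356,.036])+E[:3,3]);u=(q/q[2])[:2];x,y=u.astype(int);print(u)
g=cv2.cvtColor(W,cv2.COLOR_BGR2GRAY)[y-30:y+30,x-30:x+30]
n,l,st,ce=cv2.connectedComponentsWithStats(cv2.inRange(g,0,45))
P=[(ce[i]+(x-30,y-30),st[i,4]) for i in range(1,n) if 12<st[i,4]<120];print(P)
if P: print(onz(c,np.mean([p for p,_ in P],0),.036))
```

```text
[ 0.57604999 -0.35690368  0.16392459]
[278.75179225 199.92463511]
[(array([282.5       , 186.66666667]), np.int32(30)), (array([267.5, 190.5]), np.int32(32)), (array([293.     , 197.65625]), np.int32(32)), (array([263.4516129 , 204.58064516]), np.int32(31)), (array([288.5862069 , 211.72413793]), np.int32(29)), (array([273.90322581, 215.32258065]), np.int32(31))]
[ 0.57759022 -0.35654612  0.036     ]
```

run_rows(steps={"increments":[[0,0,0,0.2,0.6,0,0.6],[0,0,0,0.25,0.84,0,0.6],[0,0,0,0.25,0.84,0,0.6],[0,0,0,0.25,0.84,0,0.6],[0,0,0,0.25,0.84,0,0.6],[0,0,0,0.25,0.84,0,0.6],[0,0,0,0.25,0.84,0,0.6],[0,0,0,0.25,0.84,0,0.6],[0,0,0,0.25,0.84,0,0.6],[0,0,0,0.25,0.84,0,0.6]]})

```text
clock: 29.35
eef_pos: [0.4502, 0.0529, 0.1608]
tcp_rot: [-0.0, 1.0, 0.0, -0.002]
force: [-0.1, 0.8, 0.7]
finger_gap: 0.6
gripper_force: 0.0
```

run_rows(steps={"increments":[[0,0,0,0.25,0.84,0,0.6],[0,0,0,0.25,0.84,0,0.6],[0,0,0,0.2,0.7,0,0.6],[0,0,0,0,0,0,0.6],[0,0,0,0,0,0,0.6],[0,0,0,0,0,0,0.6]]})

```text
clock: 29.95
eef_pos: [0.4172, 0.1693, 0.1621]
tcp_rot: [-0.0, 1.0, -0.001, -0.001]
force: [0.7, 0.5, -0.4]
finger_gap: 0.601
gripper_force: 0.0
```

The six ports put the piston at (0.5776,-0.3565), about 1.7 mm from the plate centre. I'll re-measure the seal head from here.

Run:
```python
from h import *
c=bot.calibration("wrist");s=bot.observe();W=bot.get_image("wrist");cv2.imwrite("pics/w11.png",W);np.savez("w11.npz",**c);print(s["eef_pos"])
E=c["extrinsics"];q=c["K"]@(E[:3,:3]@np.array([.4207,.1704,.038])+E[:3,3]);x,y=(q/q[2])[:2].astype(int);print(x,y)
g=cv2.cvtColor(W,cv2.COLOR_BGR2GRAY)[y-20:y+20,x-20:x+20]
n,l,st,ce=cv2.connectedComponentsWithStats(cv2.inRange(g,0,50))
for i in range(1,n):
    if st[i,4]>30:
        u=ce[i]+(x-20,y-20);print(u,st[i],onz(c,u,.038),tri([ray(c,u),ray(np.load("w4.npz"),(483.9,150.5))]))
```

```text
[0.41723625 0.16926807 0.16214024]
279 204
[278.47019868 205.11258278] [ 13  15  14  13 151] [0.42118156 0.16990849 0.038     ] (array([0.42081696, 0.16988043, 0.03902436]), np.float64(0.00010558950399741706))
```

To row units: 0.045 m is 0.9, -0.0035 m is -0.07.

run_rows(steps={"increments":[[0,0,0,-0.07,0.01,0.7,0.6],[0,0,0,0,0,0.9,0.6],[0,0,0,0,0,0.7,0.6],[0,0,0,0,0,0.4,0.6],[0,0,0,0,0,0.16,0.6],[0,0,0,0,0,0,0.6],[0,0,0,0,0,0,0.6]]})

```text
clock: 30.7
eef_pos: [0.4226, 0.1704, 0.0214]
tcp_rot: [0.0, 1.0, 0.0, 0.001]
force: [-0.5, -0.5, -0.1]
finger_gap: 0.597
gripper_force: 0.0
```

run_rows(steps={"increments":[[0,0,0,0.02,0,0.1,0.6],[0,0,0,0,0,0.04,0.5],[0,0,0,0,0,0,0.3],[0,0,0,0,0,0,0.15],[0,0,0,0,0,0,0.15],[0,0,0,0,0,0,0.15],[0,0,0,0,0,0,0.15]]}, grip_force=25)

```text
clock: 31.4
eef_pos: [0.4205, 0.1708, 0.0137]
tcp_rot: [-0.0, 1.0, 0.0, 0.0]
force: [0.1, -0.5, 1.1]
finger_gap: 0.307
gripper_force: 25.0
```

Gripped on the hub. I'll lift and carry to the piston: dx −0.1565, dy −0.527.

To row units: -0.045 m is -0.9, -0.042 m is -0.84.

run_rows(steps={"increments":[[0,0,0,0,0,-0.6,0.15],[0,0,0,0,0,-0.9,0.15],[0,0,0,0,0,-0.9,0.15],[0,0,0,0,-0.2,-0.4,0.15],[0,0,0,-0.2,-0.6,0,0.15],[0,0,0,-0.25,-0.84,0,0.15],[0,0,0,-0.25,-0.84,0,0.15],[0,0,0,-0.25,-0.84,0,0.15],[0,0,0,-0.25,-0.84,0,0.15],[0,0,0,-0.25,-0.84,0,0.15]]})

```text
clock: 32.4
eef_pos: [0.4929, -0.0808, 0.1531]
tcp_rot: [-0.0, 1.0, 0.0, -0.0]
force: [0.4, 0.3, -0.7]
finger_gap: 0.303
gripper_force: 25.0
```

run_rows(steps={"increments":[[0,0,0,-0.25,-0.84,0,0.15],[0,0,0,-0.25,-0.84,0,0.15],[0,0,0,-0.25,-0.84,0,0.15],[0,0,0,-0.25,-0.84,0,0.15],[0,0,0,-0.25,-0.84,0,0.15],[0,0,0,-0.25,-0.84,0,0.15],[0,0,0,-0.18,-0.5,0,0.15],[0,0,0,0,0,0,0.15],[0,0,0,0,0,0,0.15],[0,0,0,0,0,0,0.15]]})

```text
clock: 33.4
eef_pos: [0.5767, -0.3546, 0.1528]
tcp_rot: [-0.001, 1.0, 0.001, -0.001]
force: [0.8, 1.2, -0.1]
finger_gap: 0.3
gripper_force: 25.0
```

Lower to 0.07 first and check.

To row units: 0.035 m is 0.7, 0.03 m is 0.6.

run_rows(steps={"increments":[[0,0,0,0,-0.02,0.6,0.15],[0,0,0,0,0,0.7,0.15],[0,0,0,0,0,0.36,0.15],[0,0,0,0,0,0,0.15],[0,0,0,0,0,0,0.15],[0,0,0,0,0,0,0.15]]})

```text
clock: 34.0
eef_pos: [0.5786, -0.3575, 0.0728]
tcp_rot: [-0.001, 1.0, -0.001, 0.001]
force: [1.1, -0.6, -1.0]
finger_gap: 0.301
gripper_force: 25.0
```

To row units: 0.008 m is 0.16, 0.007 m is 0.14.

run_rows(steps={"increments":[[0,0,0,0.01,0.01,0.16,0.15],[0,0,0,0,0,0.14,0.15],[0,0,0,0,0,0.08,0.15],[0,0,0,0,0,0.04,0.15],[0,0,0,0,0,0.02,0.15],[0,0,0,0,0,0,0.15],[0,0,0,0,0,0,0.15]]})

```text
clock: 34.7
eef_pos: [0.5764, -0.3564, 0.0498]
tcp_rot: [-0.0, 1.0, 0.0, -0.001]
force: [-2.9, 2.2, 6.6]
finger_gap: 0.303
gripper_force: 25.0
```

Contact, at the expected height. I'll release, lift clear and check everything.

To row units: -0.045 m is -0.9, -0.03 m is -0.6.

run_rows(steps={"increments":[[0,0,0,0,0,0,0.5],[0,0,0,0,0,0,0.5],[0,0,0,0,0,0,0.5],[0,0,0,0,0,-0.6,0.6],[0,0,0,0,0,-0.9,0.6],[0,0,0,0,0,-0.9,0.6],[0,0,0,0.6,0.6,-0.6,0.6],[0,0,0,0.6,0.6,0,0.6],[0,0,0,0.6,0.6,0,0.6],[0,0,0,0,0,0,0.6]]})

```text
clock: 35.7
eef_pos: [0.483, -0.2629, 0.1951]
tcp_rot: [-0.001, 1.0, 0.003, -0.003]
force: [-0.0, 0.0, 0.0]
finger_gap: 0.597
gripper_force: 0.0
```

Run:
```python
from h import *
S=bot.get_image("scene");T=bot.get_image("top")
a=lambda im,x,y:cv2.resize(im[y-45:y+45,x-60:x+60],(400,300),interpolation=cv2.INTER_CUBIC)
cv2.imwrite("pics/fin.png",np.vstack([np.hstack([a(S,173,125),a(S,352,335)]),np.hstack([a(S,213,225),a(T,420,185)])]))
```

```text
(no output)
```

View pics/fin.png

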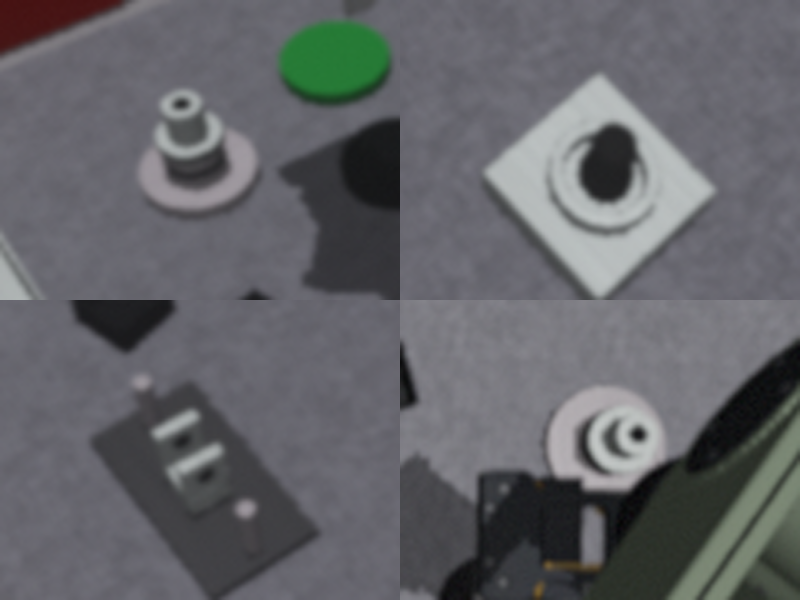

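All five parts stand upright in their places: seal head on piston on plate (bore at about scene (167,111)), bump stop in the ring on the block, clevis between the posts. One numeric check of the bore, then I'll hand in.

Run:
```python
from h import *
p=onz(bot.calibration("scene"),(113+181/3.333-.35,80+103/3.333-.35),.074)
q=onz(bot.calibration("top"),(360+(638-400)/3.333-.35,140+(435-300)/3.333-.35),.074);print(p,q)
if max(np.hypot(*(x[:2]-[.5775,-.3565])) for x in(p,q))<.008: print(bot.close_job())
```

```text
[ 0.57683449 -0.35926007  0.074     ] [ 0.57479604 -0.35546594  0.074     ]
the job is handed in; nothing more can be done
None
```

The job is handed in at about 36 s on the robot clock: in the final pictures all five parts stand upright and let go in their places, but the judge's verdict was not shown to me.

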